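# Put away the cream pickup and shut the parts drawer

### The arm

A 6-joint arm with a two-finger parallel gripper is mounted at the origin on the work surface. World frame = base frame: x ahead of the robot, y to its left, z up, the work surface at z = 0. Lengths are in m, angles in rad, forces in N, time in s.
With the tool pointing down it reaches from about 0.225 to 0.875 m from the base axis. Payload 3.4 kg.
Tool frame: the origin (TCP) lies midway between the tips of the shut fingers; the grasp point (between the pads) lies behind it (manip.grip_point_offset is the z of the grasp point in the tool frame, in m); z points along the fingers, x is the direction in which the jaws open and shut, and the axes are right-handed (so a half turn about z gives the same grasp; the last joint's range is limited). The gripper opens to 85 mm and grips with 20 to 120 N. Pads are 22 mm wide; open, the fingers measure 114 mm over their backs; the gripper's body (76 mm by 85 mm) begins 54 mm behind the grasp point. The pads swing forward as they close: fully open they stand 13 mm farther back than shut.
Start: joints at [1.075, 0.276, 1.505, -0, 1.361, -0.121], TCP at [0.211, 0.535, 0.211] pointing down, gripper open.
Joint ranges: [-2.89, 2.89], [-0.75, 2.08], [0.22, 2.7], [-1.18, 4.32], [0.11, 2.71], [-2.7, 2.7]. Speed limits (rad/s): [2.57, 2.57, 3.14, 3.14, 3.14, 3.14].

### API

Orientations are given as a unit quaternion [w, x, y, z].
In Python, from rig import manip, eyes, recognise, regions_of, mark_of gives the robot as it stands.
- The arm moves only by the shell command python3 -m inch 'ROWS' [FORCE]. ROWS is JSON, a list of rows, each a list of 5 numbers: the gripper command: -1 is shut, 1 is fully open, values between are in proportion, then the shift along the tool's x, y, z in mm, then the turn about the tool's z in degrees. A call has 1 to 20 rows; each row shifts and turns the pose as measured when the row begins, along the tool's axes as they then stand; what a row does not reach is not made up. A row lasts 1/12 s, in which the tool goes at most 41.7 mm and 7.16 degrees, less where a joint would pass 70% of its speed; a pose out of reach is approached as far as the arm can. A call with a gripper value outside its range is refused whole. The fingers move at their own pace and stop on an object; FORCE is the grip in N (left out, the last holds). Time passes only in rows, so rows that do not move let the fingers close. It gives the time, the measured TCP pose, the force and the opening at its end, in the units of the state.
- manip.get_state(): the state, without advancing time (a new reading comes with each control period).
- eyes.get_image(name): name is "scene" or "top"; returns a dict with "frame" (400x640x3 uint8, red, green, blue), "K" (3x3 intrinsics, pixels), "rvec" (rotation vector, rad) and "tvec" (3), from world to camera coordinates, as OpenCV has them. Camera axes: x right, y down, z forward; pixel columns grow to the right and rows downward; lengths in m; the calibration is good to about 2 mm. A picture is of the moment at which its call begins. There is no depth.
- manip.sign_off(): hands the job in, once; it reports no verdict.
Trained networks look in a picture, given as the dict that the camera call returned (one of the last four; its "shot" number tells which), for a name from the list of things; names that differ only in an ending like _2 or _b are one class to them, and where a whole thing is asked for, a point or a joint stands for the part that bears it (a point fixed in the world has none). Each returns a list of dicts, best first, with "confidence" (0 to 1); they miss things now and then, are a little off and sometimes report something else, mostly with a low value. They report only what shows in the picture. A call takes as long as a camera call. They do not tell look-alikes from the thing itself.
- recognise(picture, target): "bbox" ([left, top, width, height] in pixels, round what is visible of it).
- regions_of(picture, target): "mask" (400x640 bool, what is visible of it) and "bbox" ([left, top, width, height] in pixels, round what is visible of it).
- mark_of(picture, target): "point" ([row, column] in pixels: a listed point, or the origin of a listed thing).
The state is a dict: "clock": time; "qpos": joint angles; "qd": joint speeds; "effort": joint torques, N m; "position": TCP position; "ee_rot": TCP orientation; "contact_force": force on the tool from outside, world axes, zero at the start; "moment": the same for the moment, N m; "width": finger opening in m.
Only numpy, scipy, OpenCV 4.12 (cv2) and the standard library are available. Lean on these libraries where they do the work, as an engineer would, in place of code of your own. Each camera call takes 0.05 s, during which the arm holds its last target.

### The job

On the guitar repair bench, take the cream-coloured pickup from the black mat and set it down flat, pole heads up, on the floor of the open drawer of the grey parts unit; do not drop it. Let go of it, then push the drawer fully shut with the pickup inside.

Things in the scene. Friction and masses are not known exactly. Their poses are not given: they have to be found in the camera images.
- cream_pickup_center (a point): Centre (half-way up) of the cream guitar pickup: a flat block 70 x 38 x 20 mm (its x, y, z), 90 to 180 g, with two cream bobbins and two rows of dark pole heads on top. It lies flat, poles up, centre 10 mm above a black rubber mat 3 mm thick. Two pickups of the same size, one black and one with a plain red cover, lie on the mat too, centres at least 80 mm away.
- parts_drawer0 (a joint): Slide of the upper drawer of the grey parts unit with blue drawer fronts: how far it is open, in m. 0 is fully shut; it starts 0.115 to 0.15 open. It runs level with light friction (about 1 N), no spring, and stays where left. The unit is fixed, 230 mm deep, 190 wide, 120 high; its lower drawer is shut.
- parts_drawer0_handle (a point): Middle of the handle bar of the open upper drawer, moving with it. Steel bar 11 mm thick, 95 long, level along this point's y; centre line 88 mm above the table, 35 mm in front of the blue front plate (15 mm thick, top edge 20 mm above the bar). The point's x points into the unit: pushing the bar along x shuts the drawer. The lower drawer's like bar is 48 mm lower, in front of its shut front.
- drawer_floor (a point): Centre of the inner floor of the same drawer, on its top face, 70 mm above the table, moving with it; axes as the handle's. The tray inside is 185 mm long (x), 148 wide (y), walls 28 high. Its floor begins 56 mm behind the handle bar (along x). The rear is under the unit's top: only the front part, as long as the drawer is open less 6 mm, can be reached from above.
Things that resemble listed ones, but are neither listed nor needed, are in the scene too. Of the things that look like the part that bears cream_pickup_center, the largest one is meant.

How it is judged:
By the outcome, as a careful person would: the job done as asked, in the order asked, and still so for the second after the job is handed in, with the robot touching nothing.
It also fails if it takes over 53 s, if anything falls off the work surface, if the arm or the gripper's body presses on something with over 40 N, if the wrist force passes 120 N, or if a joint passes its speed limit or range.

## Working session

There is one attempt and no reset: what is moved stays moved. The work goes in short steps, Python scripts to look and compute and a shell command to move; the robot and the scene stay as the last step left them, time stands still between calls to the robot, and variables do not carry over. Pictures are saved under pics/ and viewed, and the job is handed in when it is done.

```bash
mkdir -p pics; ls; python3 - <<'E'
from rig import manip, eyes, recognise, regions_of, mark_of
import cv2,numpy as np
print(manip.get_state(), manip.grip_point_offset)
for n in ["scene","top"]:
    p=eyes.get_image(n); cv2.imwrite(f"pics/{n}0.png",cv2.cvtColor(p["frame"],cv2.COLOR_RGB2BGR))
    print(n,p["K"],p["rvec"],p["tvec"])
    for t in ["cream_pickup_center","parts_drawer0_handle","drawer_floor"]:
        print(t,[(np.round(d["point"],1),round(d["confidence"],2)) for d in mark_of(p,t)])
    for t in ["cream_pickup_center","parts_drawer0_handle"]:
        print(t,[(d["bbox"],round(d["confidence"],2)) for d in recognise(p,t)])
E
```

```text
pics
{'clock': 0.0, 'qpos': array([ 1.07502302e+00,  2.76561181e-01,  1.50611232e+00,  1.45166740e-05,
        1.36071425e+00, -1.20995218e-01]), 'qd': array([-2.09128546e-03, -1.69305628e-03, -2.38556034e-03,  9.01139207e-04,
       -2.44112027e-05, -1.82980215e-03]), 'effort': array([ 7.04158228e-04, -4.16771042e+01, -2.45807219e+01, -1.38625492e-04,
        1.10620927e-02, -6.43234330e-06]), 'position': array([0.21021592, 0.53459157, 0.21006733]), 'ee_rot': array([ 4.05784890e-04,  8.26458636e-01,  5.62996729e-01, -8.00613541e-04]), 'contact_force': array([-0.6011529 , -0.95200431,  0.09053718]), 'moment': array([0.02052806, 0.05541582, 0.03085747]), 'width': 0.08550718040358218} -0.0187
scene [[406.76556436   0.         322.64334913]
 [  0.         406.76556436 197.29939066]
 [  0.           0.           1.        ]] [ 1.5861232   1.87995038 -0.86571838] [ 0.04651869 -0.28124751  1.35956576]
cream_pickup_center [(array([206.1, 377.4]), 0.76), (array([166. , 422.8]), 0.65), (array([197.6, 474.2]), 0.53)]
parts_drawer0_handle [(array([163.5, 229.8]), 0.69)]
drawer_floor [(array([207.7, 206.7]), 0.67)]
cream_pickup_center [([368.4, 195.8, 25.6, 26.6], 0.97), ([466.6, 188.9, 12.4, 23.4], 0.73), ([412.7, 162.1, 20.0, 14.8], 0.52)]
parts_drawer0_handle [([165.6, 158.9, 96.4, 54.4], 0.66)]
top [[383.19331313   0.         329.2119248 ]
 [  0.         383.19331313 194.3181275 ]
 [  0.           0.           1.        ]] [ 2.08662845 -2.14524389  0.2053911 ] [0.05638701 0.52403272 0.89084524]
cream_pickup_center [(array([223.7, 276.6]), 0.94), (array([303.9, 230.4]), 0.8), (array([257.3, 190. ]), 0.73)]
parts_drawer0_handle [(array([221.9, 441.3]), 0.8)]
drawer_floor [(array([165.7, 431.1]), 0.6)]
cream_pickup_center [([267.1, 210.9, 24.4, 31.4], 0.93), ([180.4, 247.5, 18.2, 22.5], 0.63), ([225.0, 295.1, 21.2, 16.2], 0.62), ([399.3, 138.9, 84.1, 87.4], 0.29)]
parts_drawer0_handle [([399.0, 142.2, 84.2, 85.8], 0.6)]
```

View pics/scene0.png

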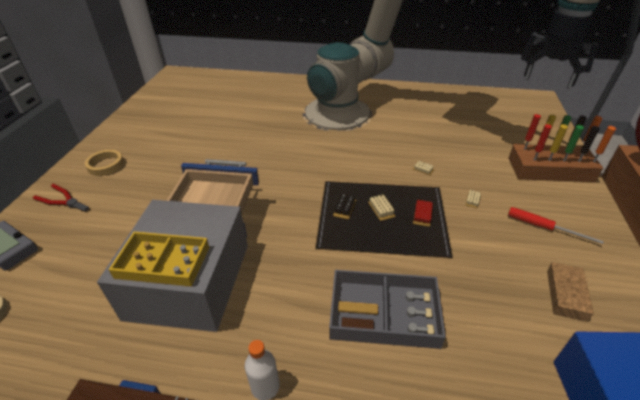

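View pics/top0.png

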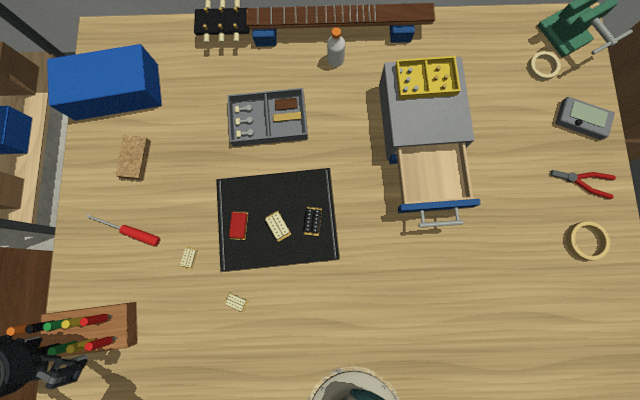

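The cream pickup on the mat is at top (col 277, row 224) and scene (380, 207). Two smaller cream look-alikes lie off the mat, at top (189,257) and (235,302). The one on the mat is the largest and matches the description. The drawer is open, with its handle at top about (440,222). Next I'll measure the positions and make an enlarged crop.

```bash
cat > h.py <<'E'
import numpy as np,cv2
def cam(p):
    R=cv2.Rodrigues(np.array(p["rvec"],float))[0]; return np.array(p["K"]),R,np.array(p["tvec"],float).ravel()
def back(p,uv,z):
    K,R,t=cam(p); uv=np.atleast_2d(np.array(uv,float))
    d=(np.linalg.inv(K)@np.c_[uv,np.ones(len(uv))].T).T@R; c=-R.T@t
    return c+d*((z-c[2])/d[:,2])[:,None]
def proj(p,X):
    return cv2.projectPoints(np.array(X,float).reshape(-1,1,3),np.array(p["rvec"],float),np.array(p["tvec"],float),np.array(p["K"]),None)[0].reshape(-1,2)
def tri(ps,uvs):
    P=[cam(p)[0]@np.c_[cam(p)[1],cam(p)[2]] for p in ps]
    X=cv2.triangulatePoints(P[0],P[1],np.array(uvs[0],float).reshape(2,1),np.array(uvs[1],float).reshape(2,1)); return (X[:3]/X[3]).ravel()
E
python3 - <<'E'
from rig import *
from rig import manip, eyes, recognise, regions_of, mark_of
from h import *
s=eyes.get_image("scene");t=eyes.get_image("top")
for n in ["cream_pickup_center","parts_drawer0_handle","drawer_floor"]:
    a=mark_of(s,n)[0]["point"][::-1];b=mark_of(t,n)[0]["point"][::-1]
    z={"c":.013,"p":.088,"d":.07}[n[0]]
    print(n,"tri",tri([s,t],[a,b]).round(4),"scene",back(s,a,z).round(4),"top",back(t,b,z).round(4))
for p,nm in ((s,"s"),(t,"t")):
  for n in ["cream_pickup_center","parts_drawer0_handle"]:
    for d in regions_of(p,n)[:3]:
        m=d["mask"].astype(np.uint8); c=cv2.findContours(m,0,2)[0]; c=max(c,key=cv2.contourArea)
        z=.023 if n[0]=="c" else .088
        w=back(p,c[:,0,:],z)[:,:2]
        print(nm,n,d["bbox"],round(d["confidence"],2),m.sum(),cv2.minAreaRect((w*1000).astype(np.float32)))
f=t["frame"]
a=cv2.resize(f[180:270,210:345],None,fx=5,fy=5,interpolation=2); b=cv2.resize(f[130:240,380:500],None,fx=5,fy=5,interpolation=2)
cv2.imwrite("pics/c1.png",a[...,::-1]);cv2.imwrite("pics/c2.png",b[...,::-1])
E
```

```text
cream_pickup_center tri [0.4629 0.1766 0.0295] scene [[0.4444 0.1756 0.013 ]] top [[0.4649 0.1804 0.013 ]]
parts_drawer0_handle tri [ 0.4452 -0.2123  0.0903] scene [[ 0.4428 -0.2095  0.088 ]] top [[ 0.4468 -0.2172  0.088 ]]
drawer_floor tri [ 0.5918 -0.2124  0.0672] scene [[ 0.5943 -0.2138  0.07  ]] top [[ 0.5899 -0.2084  0.07  ]]
s cream_pickup_center [413.0, 159.5, 20.3, 16.6] 0.7 169 ((293.2538757324219, 279.7259216308594), (48.28178024291992, 43.63856887817383), 68.0380630493164)
s cream_pickup_center [464.6, 185.9, 15.0, 26.9] 0.62 267 ((401.47467041015625, 396.0082092285156), (33.8503303527832, 76.75404357910156), 76.66651153564453)
s cream_pickup_center [370.0, 192.2, 21.3, 30.4] 0.6 428 ((468.0546875, 177.4738006591797), (82.4014892578125, 47.40726089477539), 28.50384521484375)
s parts_drawer0_handle [170.8, 159.3, 87.9, 54.3] 0.8 3211 ((511.137939453125, -215.54495239257812), (207.6879119873047, 166.6062469482422), 87.50373840332031)
t cream_pickup_center [263.6, 212.9, 27.5, 31.5] 0.9 394 ((453.8114929199219, 172.11685180664062), (67.73699188232422, 37.159873962402344), 30.03843116760254)
t cream_pickup_center [222.9, 290.1, 25.4, 19.8] 0.78 276 ((274.2368469238281, 272.25836181640625), (53.64460372924805, 30.036367416381836), 65.31208038330078)
t cream_pickup_center [178.5, 246.9, 21.2, 21.9] 0.62 277 ((382.50592041015625, 391.7475280761719), (32.50270080566406, 52.21663284301758), 75.53703308105469)
t parts_drawer0_handle [395.2, 141.3, 87.1, 85.5] 0.85 5114 ((535.5904541015625, -212.28451538085938), (200.04037475585938, 195.7073974609375), 3.299726963043213)
```

View pics/c1.png

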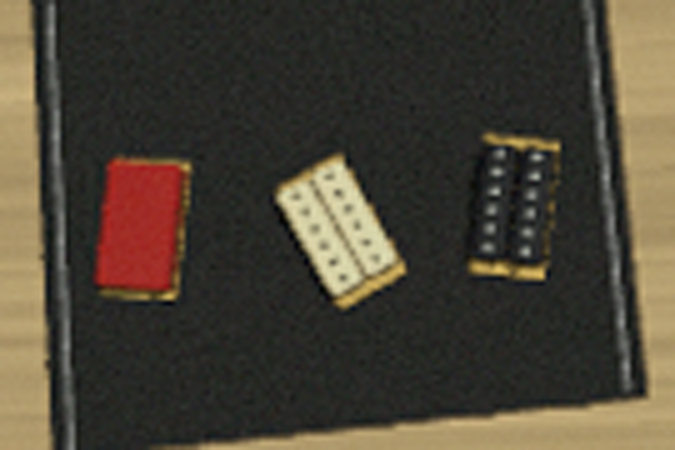

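View pics/c2.png

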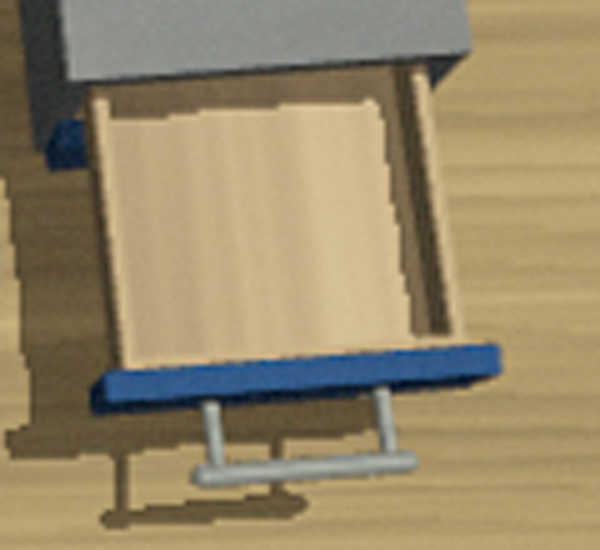

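The crop confirms it: two cream bobbins with dark poles, between the red pickup and the black one. Now I'll fit the box pose and the drawer axes.

```bash
cat > fit.py <<'E'
from rig import manip, eyes, recognise, regions_of, mark_of
from h import *
from scipy.optimize import minimize
s=eyes.get_image("scene");t=eyes.get_image("top")
def sil(p,box,S=8):
    f=p["frame"][box[1]:box[3],box[0]:box[2]].astype(np.float32)
    f=cv2.resize(f,None,fx=S,fy=S,interpolation=cv2.INTER_LINEAR)
    m=((f[...,0]>85)&(f[...,1]>60)&(f[...,0]<f[...,1]*1.8)).astype(np.uint8)
    m=cv2.morphologyEx(m,cv2.MORPH_CLOSE,np.ones((25,25)))
    n,l,st,_=cv2.connectedComponentsWithStats(m); return (l==1+np.argmax(st[1:,4])).astype(np.uint8)
def hull(p,box,q,shape,S=8):
    x,y,a=q; c,s_=np.cos(a),np.sin(a)
    P=[[x+c*i*.035-s_*j*.019,y+s_*i*.035+c*j*.019,z] for i in(-1,1) for j in(-1,1) for z in(.003,.023)]
    uv=(proj(p,P)-np.array(box[:2])+.5)*S
    m=np.zeros(shape,np.uint8); cv2.fillConvexPoly(m,cv2.convexHull(uv.astype(np.int32)),1); return m
V=[(t,(260,205,298,246)),(s,(363,190,400,224))]
M=[sil(*v) for v in V]
def cost(q,vs=(0,1)): return sum(1-(h&M[i]).sum()/(h|M[i]).sum() for i in vs for h in [hull(*V[i],q,M[i].shape)])
for vs in [(0,),(1,),(0,1)]:
    b=min((minimize(cost,[.46,.175,a],args=(vs,),method="Nelder-Mead",options=dict(initial_simplex=[[.46,.175,a],[.475,.175,a],[.46,.19,a],[.46,.175,a+.2]])) for a in np.radians([15,30,45])),key=lambda r:r.fun)
    print(vs,b.x[:2].round(4),np.degrees(b.x[2]).round(1),b.fun)
h=back(t,[[421,225],[461,222.2]],.088); print("bar",h.round(4),(h[0]+h[1])/2,np.linalg.norm(h[1]-h[0]))
# front plate top edge ends (crop2)
e=back(t,[[380+104/5,130+378/5],[380+500/5,130+348/5]],.108); print("fronttop",e.round(4))
u=back(t,[[380+68/5,130+80/5],[380+470/5,130+50/5]],.12); print("unit front top",u.round(4))
d=(u[0]-u[1]);print(np.degrees(np.arctan2(d[0],-d[1])))
cv2.imwrite("pics/s.png",cv2.resize(np.concatenate([M[0][:272,:296],M[1][:272,:296]],1)*255,None,fx=1,fy=1))
f=s["frame"]; cv2.imwrite("pics/c3.png",cv2.resize(f[150:230,160:270],None,fx=6,fy=6,interpolation=2)[...,::-1])
E
python3 fit.py
```

```text
(0,) [0.456  0.1746] 29.0 0.042530136800758456
(1,) [0.4534 0.1769] 29.2 0.08121216066662329
(0, 1) [0.4556 0.1747] 29.3 0.20084538864221213
bar [[ 0.4395 -0.1694  0.088 ]
 [ 0.4434 -0.2628  0.088 ]] [ 0.44144378 -0.21610261  0.088     ] 0.09341644022720749
fronttop [[ 0.4832 -0.1217  0.108 ]
 [ 0.492  -0.3044  0.108 ]]
unit front top [[ 0.6226 -0.1117  0.12  ]
 [ 0.6318 -0.3004  0.12  ]]
-177.21472326543724
```

View pics/s.png

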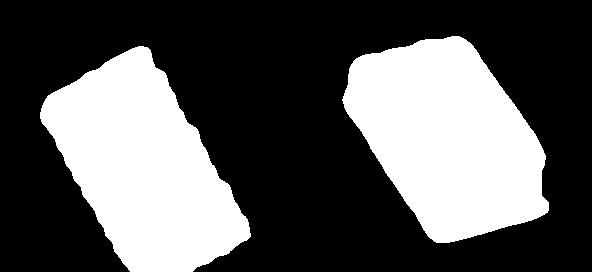

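View pics/c3.png

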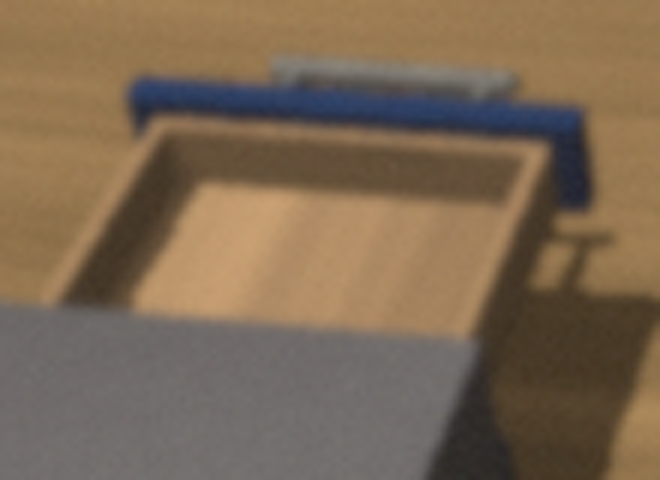

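```bash
python3 -m inch '[[0.4,0,0,-8,-6.3],[0.4,0,0,-8,-6.3],[0.4,0,0,-8,-6.3],[0.4,0,0,-8,-6.3],[0.4,0,0,-8,-6.3],[0.4,0,0,-8,-6.3],[0.4,0,0,-8,-6.3],[0.4,0,0,-8,-6.3]]' 40
```

```text
clock: 1.97
position: [0.2097, 0.5336, 0.275]
ee_rot: [0.0, 0.49, 0.872, -0.003]
contact_force: [-0.3, -0.1, 0.2]
width: 0.0599
```

```bash
python3 -m inch '[[0.4,-36,2,0,0],[0.4,-36,2,0,0],[0.4,-36,2,0,0],[0.4,-36,2,0,0],[0.4,-36,2,0,0],[0.4,-36,2,0,0],[0.4,-36,2,0,0],[0.4,-36,2,0,0],[0.4,-36,2,0,0],[0.4,-36,2,0,0],[0.4,-36,2,0,0],[0.4,-36,2,0,0],[0.4,0,0,0,2.2],[0.4,0,0,0,0]]'
cat > d.py <<'E'
import sys
from rig import manip
from h import *
from scipy.spatial.transform import Rotation as Rr
s=manip.get_state();q=s["ee_rot"];R=Rr.from_quat([q[1],q[2],q[3],q[0]]).as_matrix()
t=np.array([float(a) for a in sys.argv[1:4]]);print("pos",s["position"].round(4),"yaw",np.degrees(np.arctan2(R[1,0],R[0,0])).round(2),"tool mm",(R.T@(t-s["position"])*1000).round(1),"w",s["width"].round(4),"F",np.round(s["contact_force"],1),"zt",R[:,2].round(3))
E
python3 d.py .4555 .1747 .06
```

```text
clock: 3.13
position: [0.4688, 0.1654, 0.2769]
ee_rot: [0.002, 0.503, 0.864, 0.002]
contact_force: [-0.1, -0.7, 0.1]
width: 0.06Traceback (most recent call last):
  File "d.py", line 6, in <module>
    t=np.array([float(a) for a in sys.argv[1:4]]);print("pos",s["position"].round(4),"yaw",np.degrees(np.arctan2(R[1,0],R[0,0])).round(2),"tool mm",(R.T@(t-s["position"])*1000).round(1),"w",s["width"].round(4),"F",np.round(s["contact_force"],1),"zt",R[:,2].round(3))
                                                                                                                                                                                              ^^^^^^^^^^^^^^^^
AttributeError: 'float' object has no attribute 'round'
```

```bash
sed -i 's/s\["width"\].round(4)/round(s["width"],4)/' d.py; python3 d.py .4555 .1747 .06
```

```text
pos [0.4688 0.1654 0.2769] yaw 119.6 tool mm [ 14.9  -8.2 216.8] w 0.06 F [-0.1 -0.7  0.1] zt [ 0.005  0.002 -1.   ]
```

```bash
python3 -m inch '[[0.4,15,-7,30,0],[0.4,0,0,36,0],[0.4,0,0,36,0],[0.4,0,0,36,0],[0.4,0,0,36,0],[0.4,0,0,30,0],[0.4,0,0,0,0]]'; python3 d.py .4555 .1747 .004
python3 - <<'E'
from rig import eyes
import cv2,numpy as np
t=eyes.get_image("top");s=eyes.get_image("scene")
a=cv2.resize(t["frame"][170:270,215:335],None,fx=4,fy=4,interpolation=2);b=cv2.resize(s["frame"][150:250,320:400+60],None,fx=4,fy=4,interpolation=2)[:, :320]
cv2.imwrite("pics/g1.png",np.concatenate([a,b],1)[...,::-1])
E
```

```text
clock: 3.72
position: [0.4601, 0.1794, 0.0708]
ee_rot: [0.007, 0.499, 0.866, 0.008]
contact_force: [-1.0, -1.6, -0.2]
width: 0.06
pos [0.4601 0.1794 0.0708] yaw 120.07 tool mm [-1.5 -7.7 66.7] w 0.06 F [-1.  -1.6 -0.2] zt [ 0.02   0.006 -1.   ]
```

View pics/g1.png

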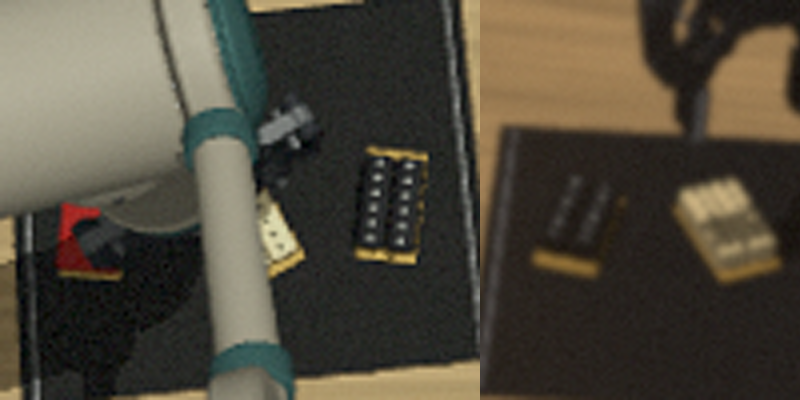

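```bash
python3 -m inch '[[0.4,-1,-7,10,0],[0.4,0,0,15,0],[0.4,0,0,10,0],[0.4,0,0,0,0],[0.4,0,0,0,0]]'; python3 d.py .4555 .1747 .004
```

```text
clock: 4.23
position: [0.4693, 0.1801, 0.0505]
ee_rot: [0.018, 0.497, 0.867, 0.019]
contact_force: [0.5, -0.5, -0.5]
width: 0.0599
pos [0.4693 0.1801 0.0505] yaw 120.29 tool mm [  2.9 -17.   45.6] w 0.0599 F [ 0.5 -0.5 -0.5] zt [ 0.051  0.014 -0.999]
```

```bash
python3 - <<'E'
from rig import manip
s=manip.get_state();print(s["qpos"].round(3),s["qd"].round(3))
E
```

```text
[ 0.226  0.292  1.936  0.003  0.861 -1.875] [ 0.007 -0.012 -0.014 -0.001  0.011 -0.002]
```

```bash
cat > q.py <<'E'
from rig import manip
from h import *
s=manip.get_state();q=s["qpos"];print(q.round(4),"pitcherr",(q[1]+q[2]+q[4]-np.pi).round(4),"pos",s["position"].round(4),"eff",s["effort"].round(1))
E
python3 q.py; python3 -m inch '[[0.4,0,0,0,0],[0.4,0,0,0,0]]'>/dev/null; python3 q.py;  python3 -m inch '[[0.4,0,0,-10,0]]'>/dev/null; python3 q.py; python3 -m inch '[[0.4,0,0,0,0],[0.4,0,0,0,0]]'>/dev/null; python3 q.py
```

```text
[ 0.2263  0.2918  1.9362  0.0029  0.8612 -1.8753] pitcherr -0.0524 pos [0.4693 0.1801 0.0505] eff [ -0.  -36.  -18.    0.   -0.2  -0. ]
[ 0.2268  0.2888  1.9321  0.0029  0.8632 -1.8753] pitcherr -0.0575 pos [0.4715 0.1809 0.0532] eff [  0.  -36.3 -18.6   0.   -0.3  -0. ]
[ 0.2268  0.2757  1.9205  0.0029  0.8896 -1.8754] pitcherr -0.0558 pos [0.4703 0.1806 0.0629] eff [ -0.1 -35.2 -19.3   0.   -0.8  -0. ]
[ 0.2269  0.2725  1.917   0.0029  0.8904 -1.8753] pitcherr -0.0617 pos [0.4725 0.1812 0.0657] eff [ -0.  -36.5 -19.8   0.   -0.4   0. ]
```

```bash
python3 - <<'E'
from rig import eyes
import cv2,numpy as np
s=eyes.get_image("scene")
cv2.imwrite("pics/g2.png",cv2.resize(s["frame"][0:260,270:530],None,fx=2.3,fy=2.3,interpolation=2)[...,::-1])
E
python3 q.py;python3 -m inch '[[0.4,0,0,-30,0]]'>/dev/null; python3 q.py; for i in 1 2 3 4; do python3 -m inch '[[0.4,0,0,0,0]]'>/dev/null; python3 q.py;done
```

```text
[ 0.2269  0.2724  1.9168  0.0029  0.89   -1.8754] pitcherr -0.0624 pos [0.4729 0.1813 0.0658] eff [  0.  -35.7 -18.7   0.   -0.2  -0. ]
[ 0.2266  0.2392  1.8847  0.0027  0.9661 -1.8753] pitcherr -0.0515 pos [0.4672 0.1798 0.0916] eff [ -0.1 -33.3 -20.4   0.   -1.7  -0. ]
[ 0.2266  0.2353  1.8789  0.0028  0.9672 -1.8753] pitcherr -0.0602 pos [0.4706 0.1806 0.0955] eff [  0.3 -34.7 -17.9   0.    0.7   0. ]
[ 0.2266  0.2348  1.8792  0.0027  0.9676 -1.8753] pitcherr -0.06 pos [0.4703 0.1806 0.0956] eff [ -0.1 -36.1 -21.9   0.   -0.5   0. ]
[ 0.2266  0.2345  1.8789  0.0028  0.9667 -1.8753] pitcherr -0.0615 pos [0.4709 0.1807 0.0959] eff [  0.1 -35.4 -20.4   0.   -0.2   0. ]
[ 0.2266  0.2349  1.8796  0.0027  0.9663 -1.8753] pitcherr -0.0609 pos [0.4706 0.1806 0.0955] eff [ -0.  -35.6 -20.9   0.   -0.4   0. ]
```

View pics/g2.png

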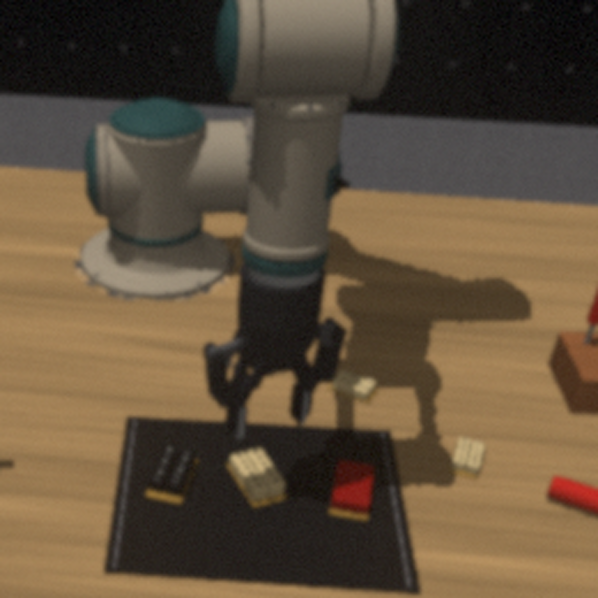

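```bash
for i in 1 2 ; do python3 -m inch '[[0.4,0,0,10,0]]'>/dev/null; python3 q.py;done; for i in 1 2 3 ; do python3 -m inch '[[0.4,0,0,0,0]]'>/dev/null; python3 q.py;done;python3 -m inch '[[0.4,0,-10,0,0]]'>/dev/null; python3 q.py; for i in 1 2 3 ; do python3 -m inch '[[0.4,0,0,0,0]]'>/dev/null; python3 q.py;done
```

```text
[ 0.2267  0.2461  1.8912  0.0028  0.9402 -1.8754] pitcherr -0.064 pos [0.4723 0.181  0.0865] eff [  0.1 -36.8 -20.1   0.    0.2   0. ]
[ 0.2267  0.2592  1.9046  0.0028  0.9137 -1.8754] pitcherr -0.064 pos [0.4729 0.1812 0.0759] eff [  0.  -37.3 -20.6   0.   -0.1   0. ]
[ 0.2266  0.2616  1.9072  0.0028  0.9129 -1.8754] pitcherr -0.06 pos [0.4713 0.1808 0.0739] eff [ -0.1 -36.1 -20.4   0.   -0.6  -0. ]
[ 0.2266  0.2625  1.9078  0.0028  0.9129 -1.8754] pitcherr -0.0583 pos [0.4709 0.1807 0.0732] eff [  0.  -35.6 -19.3   0.   -0.3  -0. ]
[ 0.2266  0.2631  1.9082  0.0028  0.9134 -1.8754] pitcherr -0.0569 pos [0.4704 0.1806 0.0728] eff [ -0.  -35.8 -19.6   0.   -0.3  -0. ]
[ 0.2204  0.2515  1.9266  0.0035  0.9038 -1.8824] pitcherr -0.0597 pos [0.4637 0.1761 0.0726] eff [  0.6 -33.7 -19.2   0.   -0.    0.1]
[ 0.2199  0.25    1.9298  0.0032  0.9057 -1.8828] pitcherr -0.056 pos [0.4611 0.1752 0.0722] eff [ -0.2 -35.  -20.8  -0.   -0.7  -0. ]
[ 0.2196  0.249   1.9302  0.0033  0.9053 -1.8828] pitcherr -0.0571 pos [0.4611 0.175  0.0726] eff [  0.1 -34.7 -18.8   0.   -0.2  -0. ]
[ 0.2195  0.2482  1.9306  0.0032  0.9056 -1.8828] pitcherr -0.0572 pos [0.4608 0.1749 0.0728] eff [ -0.  -34.8 -19.6   0.   -0.3  -0. ]
```

```bash
python3 -m inch '[[0.4,0,0,-36,0],[0.4,0,0,-36,0],[0.4,0,0,-36,0],[0.4,0,0,0,0]]'>/dev/null; python3 q.py; for i in 1 2 ; do python3 -m inch '[[0.4,0,0,0,0]]'>/dev/null; python3 q.py;done; python3 -m inch '[[0.4,0,0,10,0],[0.4,0,0,10,0],[0.4,0,0,10,0],[0.4,0,0,10,0]]'>/dev/null; python3 q.py; for i in 1 2 ; do python3 -m inch '[[0.4,0,0,0,0]]'>/dev/null; python3 q.py;done
```

```text
[ 0.2184  0.1292  1.7714  0.0029  1.1892 -1.8825] pitcherr -0.0518 pos [0.4532 0.1728 0.1834] eff [  0.2 -31.3 -21.6   0.    0.7   0. ]
[ 0.2185  0.1271  1.77    0.0029  1.1895 -1.8825] pitcherr -0.055 pos [0.4538 0.1729 0.1849] eff [ -0.  -33.  -25.2   0.   -0.4   0. ]
[ 0.2185  0.126   1.7693  0.0029  1.1886 -1.8825] pitcherr -0.0577 pos [0.4545 0.1731 0.1857] eff [  0.  -32.1 -23.8   0.   -0.2   0. ]
[ 0.2188  0.1648  1.8363  0.0031  1.0822 -1.8826] pitcherr -0.0584 pos [0.4565 0.1737 0.1432] eff [  0.  -33.7 -22.9   0.   -0.    0. ]
[ 0.2187  0.1678  1.8408  0.0032  1.0809 -1.8826] pitcherr -0.052 pos [0.4542 0.1732 0.14  ] eff [ -0.1 -33.1 -23.    0.   -0.6  -0. ]
[ 0.2187  0.1693  1.8425  0.0032  1.0808 -1.8826] pitcherr -0.0491 pos [0.4533 0.1729 0.1387] eff [  0.  -32.4 -21.7   0.   -0.2  -0. ]
```

```bash
python3 -m inch '[[0.4,0,0,12,0],[0.4,0,0,0,0],[0.4,0,0,12,0],[0.4,0,0,0,0],[0.4,0,0,12,0],[0.4,0,0,0,0],[0.4,0,0,12,0],[0.4,0,0,0,0],[0.4,0,0,0,0]]'>/dev/null; python3 q.py
```

```text
[ 0.2191  0.2209  1.9036  0.0034  0.9643 -1.8827] pitcherr -0.0527 pos [0.4578 0.1741 0.094 ] eff [  0.  -33.5 -19.6   0.   -0.2  -0. ]
```

```bash
python3 d.py .4545 .1747 .005;  python3 -m inch '[[0.4,0,0,15,0],[0.4,0,0,15,0],[0.4,0,0,15,0],[0.4,0,0,0,0],[0.4,0,0,0,0]]'>/dev/null; python3 q.py;python3 d.py .4545 .1747 .005
```

```text
pos [0.4578 0.1741 0.094 ] yaw 120.3 tool mm [ 3.3 -7.1 88.7] w 0.0601 F [ 0.2  0.5 -0.9] zt [ 0.051  0.014 -0.999]
[ 0.2196  0.2739  1.9514  0.0037  0.8521 -1.883 ] pitcherr -0.0642 pos [0.4651 0.176  0.0547] eff [  0.  -34.8 -18.    0.   -0.3  -0. ]
pos [0.4651 0.176  0.0547] yaw 120.31 tool mm [  5.1 -12.9  48.9] w 0.0595 F [ 0.8  0.7 -0. ] zt [ 0.062  0.017 -0.998]
```

```bash
python3 -m inch '[[0.4,4,-11,0,1],[0.4,0,0,0,0],[0.4,0,0,10,0],[0.4,0,0,10,0],[0.4,0,0,0,0],[0.4,0,0,0,0]]'>/dev/null; python3 q.py;python3 d.py .4545 .1747 .005
```

```text
[ 0.2211  0.2822  1.998   0.0038  0.7886 -1.8625] pitcherr -0.0729 pos [0.4563 0.1748 0.0376] eff [  0.  -34.9 -17.4   0.   -0.4   0. ]
pos [0.4563 0.1748 0.0376] yaw 119.19 tool mm [ 1.4 -3.9 32.4] w 0.0595 F [ 0.  -0.3  0.5] zt [ 0.07   0.019 -0.997]
```

```bash
python3 -m inch '[[0.4,1,-3,10,0],[0.4,0,-1,10,0],[0.4,0,0,8,0],[0.4,0,0,0,0],[0.4,0,0,0,0]]'>/dev/null; python3 q.py;python3 d.py .4545 .1747 .005
```

```text
[ 0.221   0.3211  2.0353  0.0042  0.7082 -1.8631] pitcherr -0.077 pos [0.4562 0.1747 0.01  ] eff [  0.  -35.6 -15.8   0.   -0.4  -0. ]
pos [0.4562 0.1747 0.01  ] yaw 119.19 tool mm [ 0.9 -1.8  4.9] w 0.0594 F [0.1 0.4 1.5] zt [ 0.074  0.02  -0.997]
```

```bash
python3 -m inch '[[0.4,1,-1,4,0],[0.4,0,0,0,0]]'>/dev/null; python3 d.py .4545 .1747 .005
python3 - <<'E'
from rig import eyes
import cv2,numpy as np
s=eyes.get_image("scene")
cv2.imwrite("pics/g3.png",cv2.resize(s["frame"][120:240,320:460],None,fx=5,fy=5,interpolation=2)[...,::-1])
E
```

```text
pos [0.4557 0.1753 0.0063] yaw 119.19 tool mm [ 0.  -1.4  1.2] w 0.0595 F [-0.5  0.2 -0.7] zt [ 0.076  0.02  -0.997]
```

View pics/g3.png

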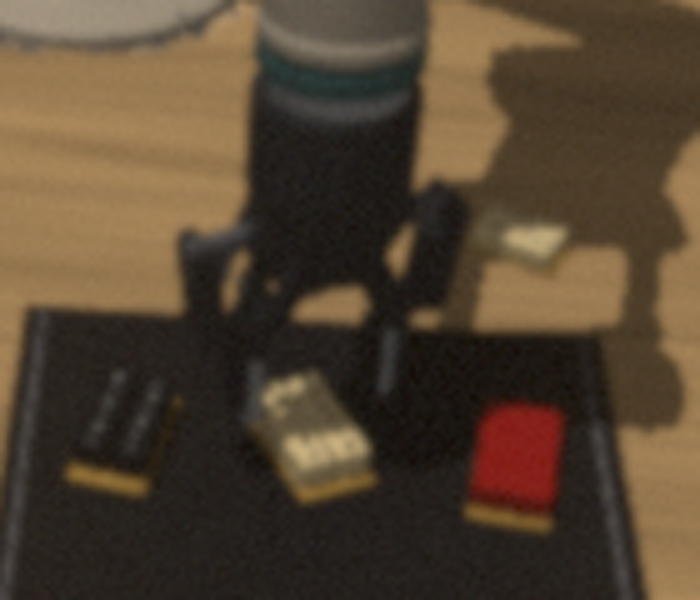

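```bash
python3 - <<'E'
from rig import manip,eyes
from h import *
s=eyes.get_image("scene")
st=manip.get_state();p=st["position"];a=np.radians(119.2);d=np.array([np.cos(a),np.sin(a),0]);n=np.array([np.sin(a),-np.cos(a),0])
f=cv2.resize(s["frame"][120:240,320:460],None,fx=5,fy=5,interpolation=2)[...,::-1].copy()
def dr(X,c):
    for u in (proj(s,X)-[320,120]+.5)*5: cv2.circle(f,tuple(int(v) for v in u),4,c,-1)
T=p.copy();T[2]=.014
dr([T+d*.03+n*.011,T+d*.03-n*.011,T-d*.03+n*.011,T-d*.03-n*.011],(255,0,255))
c=np.array([.4555,.1747,0])
dr([c+n*i*.035+d*j*.019+[0,0,z] for i in(-1,1) for j in(-1,1) for z in(.003,.023)],(0,255,0))
cv2.imwrite("pics/g4.png",f)
E
```

```text
(no output)
```

View pics/g4.png

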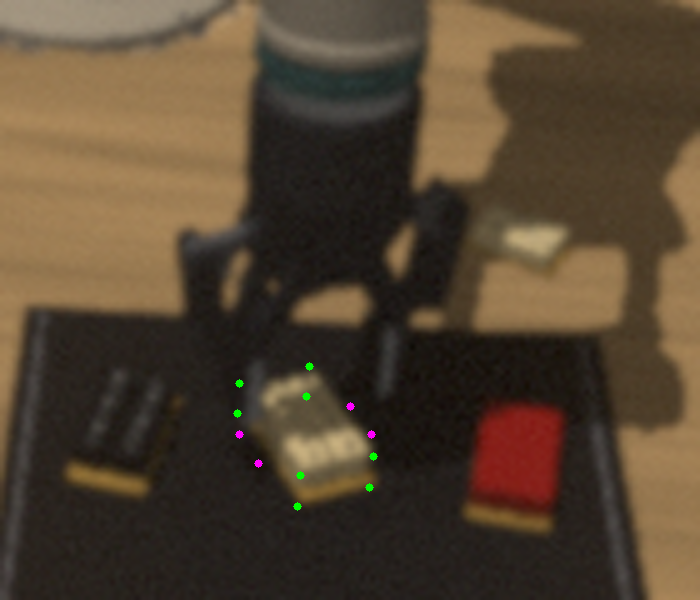

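```bash
python3 - <<'E'
from rig import manip,eyes
from h import *
o=[]
for n,b in(("scene",(350,160,430,230)),("top",(230,190,310,260))):
    s=eyes.get_image(n)
    f=cv2.resize(s["frame"][b[1]:b[3],b[0]:b[2]],None,fx=5,fy=5,interpolation=2)[...,::-1]
    o.append((255*(f/255.)**.45).astype(np.uint8))
cv2.imwrite("pics/g5.png",np.concatenate(o,1))
E
```

```text
(no output)
```

View pics/g5.png

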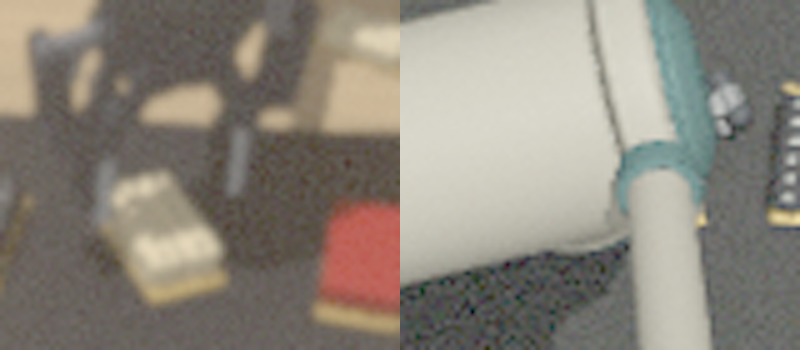

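```bash
python3 - <<'E'
from rig import manip,eyes
from h import *
s=eyes.get_image("scene")
for z in(.012,.02,.03):
    w=back(s,[[370.4,203],[397.4,198]],z);print(z,w.round(4).tolist(),w.mean(0).round(4),np.linalg.norm(w[1]-w[0]))
E
```

```text
0.012 [[0.4457, 0.1501, 0.012], [0.4161, 0.2148, 0.012]] [0.4309 0.1824 0.012 ] 0.07114756965964972
0.02 [[0.4547, 0.1503, 0.02], [0.4254, 0.2142, 0.02]] [0.4401 0.1822 0.02  ] 0.07029485630936526
0.03 [[0.466, 0.1506, 0.03], [0.4372, 0.2135, 0.03]] [0.4516 0.182  0.03  ] 0.06922896462150971
```

```bash
python3 - <<'E'
from rig import manip,eyes
from h import *
s=eyes.get_image("scene")
for k in(0,.01,.02,.03):
    w=back(s,[[373.5,187],[400.4,182.6]],.0658+k);print(k,w.round(4).tolist(),w.mean(0).round(4),np.linalg.norm(w[1]-w[0]))
E
```

```text
0 [[0.4485, 0.154, 0.0658], [0.4215, 0.2161, 0.0658]] [0.435  0.185  0.0658] 0.06774302013657099
0.01 [[0.4607, 0.1542, 0.0758], [0.4342, 0.2153, 0.0758]] [0.4474 0.1848 0.0758] 0.06663916246030316
0.02 [[0.473, 0.1544, 0.0858], [0.4469, 0.2146, 0.0858]] [0.4599 0.1845 0.0858] 0.0655353047840354
0.03 [[0.4852, 0.1547, 0.0958], [0.4596, 0.2138, 0.0958]] [0.4724 0.1842 0.0958] 0.06443144710776763
```

```bash
python3 - <<'E'
from rig import manip,eyes
from h import *
s=eyes.get_image("scene");t=eyes.get_image("top")
T=np.array([.2102,.5346,.2101]);d=np.array([.366,.930,0]);n=np.array([.93,-.366,0])
o=[]
for p,nm,b in((s,"scene0",(500,0,640,120)),(t,"top0",(0,320,140,400))):
    f=cv2.imread(f"pics/{nm}.png");f=(255*(f/255.)**.5).astype(np.uint8)[b[1]:b[3],b[0]:b[2]]
    f=cv2.resize(f,None,fx=5,fy=5,interpolation=2)
    for k,c in((0,(0,0,255)),(.013,(0,255,0)),(.0317,(255,255,0))):
        for j in(-1,0,1):
          for u in (proj(p,[T+d*.0425*j+[0,0,k]])-[b[0],b[1]]+.5)*5: cv2.circle(f,tuple(int(v) for v in u),4,c,-1);print(nm,k,j,u)
    cv2.imwrite(f"pics/k_{nm}.png",f)
E
```

```text
scene0 0 -1 [120.0953999  462.93642749]
scene0 0 0 [211.45153742 483.19953413]
scene0 0 1 [305.97464622 504.16508594]
scene0 0.013 -1 [128.41088051 438.5269303 ]
scene0 0.013 0 [220.70081499 458.54597549]
scene0 0.013 1 [316.21827378 479.26511821]
scene0 0.0317 -1 [140.62370196 402.67706849]
scene0 0.0317 0 [234.28995466 422.32469779]
scene0 0.0317 1 [331.27390176 442.66825362]
top0 0 -1 [469.69660337 184.14914354]
top0 0 0 [369.39108012 143.39431289]
top0 0 1 [269.93348661 102.98400198]
top0 0.013 -1 [448.32713842 191.81771349]
top0 0.013 0 [346.3223869  150.30182969]
top0 0.013 1 [245.19526465 109.14314057]
top0 0.0317 -1 [416.20776894 203.34395584]
top0 0.0317 0 [311.65559988 160.68219288]
top0 0.0317 1 [208.02659375 118.39711993]
```

View pics/k_scene0.png

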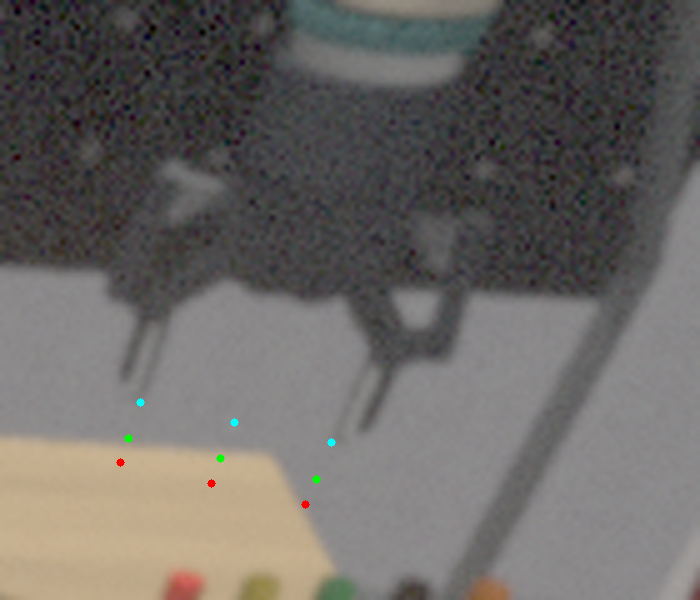

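View pics/k_top0.png

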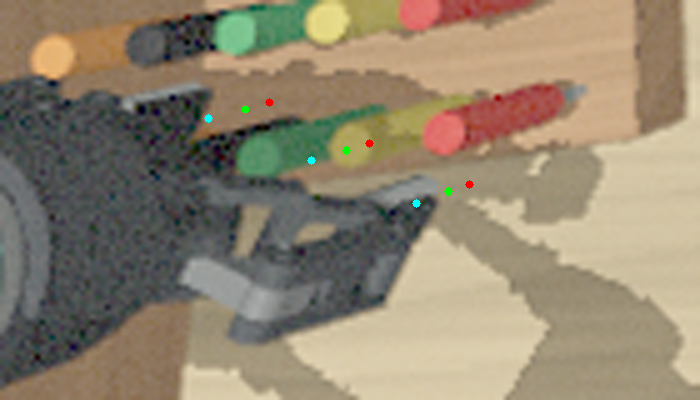

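```bash
python3 - <<'E'
from rig import manip,eyes
from h import *
s=eyes.get_image("scene");t=eyes.get_image("top")
for a,b in(((130,385),(432,188)),((355,430),(208,95))):
    X=tri([s,t],[np.array(a)/5+[500,0]-.5,np.array(b)/5+[0,320]-.5]);print(X.round(4),proj(s,[X])*5-[2500,0],proj(t,[X])*5-[0,1600])
E
python3 d.py .4555 .1747 .0
```

```text
[0.2021 0.4843 0.2531] [[125.179337   383.23319569]] [[425.83774189 184.9532767 ]]
[0.2366 0.5738 0.2514] [[342.41339813 431.28679223]] [[190.13745121  89.14471777]]
pos [0.4562 0.1754 0.0067] yaw 119.18 tool mm [-0.1 -1.5  6.6] w 0.0597 F [ 0.   0.3 -0.4] zt [ 0.077  0.02  -0.997]
```

```bash
for i in 1 2 3; do python3 -m inch '[[0.4,0,-0.5,4,0],[0.4,0,0,0,0]]'|grep force; python3 d.py .4555 .1747 .0; done
```

```text
contact_force: [-0.8, 1.1, -0.8]
pos [0.4562 0.1752 0.0026] yaw 119.18 tool mm [-0.  -1.1  2.5] w 0.0595 F [-0.8  1.1 -0.8] zt [ 0.077  0.02  -0.997]
contact_force: [-0.0, -0.0, 0.5]
pos [ 0.456  0.175 -0.002] yaw 119.18 tool mm [-0.1 -0.4 -2. ] w 0.0599 F [-0.  -0.   0.5] zt [ 0.077  0.02  -0.997]
contact_force: [0.7, -0.0, -0.9]
pos [ 0.4557  0.1747 -0.0067] yaw 119.18 tool mm [-0.1  0.3 -6.7] w 0.06 F [ 0.7 -0.  -0.9] zt [ 0.076  0.02  -0.997]
```

```bash
python3 - <<'E'
from rig import manip,eyes
from h import *
s=eyes.get_image("scene");b=(350,150,430,230)
f=cv2.resize(s["frame"][b[1]:b[3],b[0]:b[2]],None,fx=7,fy=7,interpolation=2)[...,::-1]
cv2.imwrite("pics/g6.png",(255*(f/255.)**.5).astype(np.uint8))
E
```

```text
(no output)
```

View pics/g6.png

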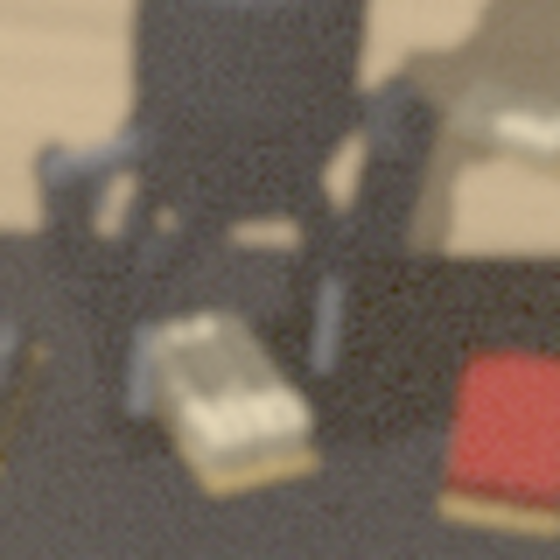

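```bash
python3 - <<'E'
from rig import manip,eyes
from h import *
s=eyes.get_image("scene")
for z in(.003,.01,.02,.03):
    w=back(s,[[369.7,208.9],[396,203]],z);print(z,w.round(4).tolist(),w.mean(0).round(4))
print(proj(s,[[.4557+.0096,.1747+.0053,z] for z in (.0,.005,.01,.02,.03)]))
E
```

```text
0.003 [[0.4575, 0.15, 0.003], [0.4251, 0.2126, 0.003]] [0.4413 0.1813 0.003 ]
0.01 [[0.4652, 0.1502, 0.01], [0.4332, 0.2122, 0.01]] [0.4492 0.1812 0.01  ]
0.02 [[0.4761, 0.1504, 0.02], [0.4446, 0.2115, 0.02]] [0.4604 0.181  0.02  ]
0.03 [[0.4871, 0.1507, 0.03], [0.4561, 0.2109, 0.03]] [0.4716 0.1808 0.03  ]
[[381.69490985 213.31999175]
 [381.87301774 211.81630192]
 [382.05231365 210.30258207]
 [382.41451743 207.2446482 ]
 [382.78161854 204.14536827]]
```

```bash
for i in 1 2; do python3 -m inch '[[0.4,0,0,4,0],[0.4,0,0,0,0]]'|grep force; python3 d.py .4555 .1747 .0; done; python3 -m inch '[[0.4,0,0,2,0],[0.4,0,0,0,0]]'|grep force; python3 d.py .4555 .1747 .0;python3 q.py
```

```text
contact_force: [-0.1, 0.5, 0.8]
pos [ 0.4569  0.1751 -0.0103] yaw 119.18 tool mm [  0.1  -0.6 -10.4] w 0.06 F [-0.1  0.5  0.8] zt [ 0.078  0.02  -0.997]
contact_force: [-0.3, -0.3, -0.9]
pos [ 0.4574  0.1752 -0.0146] yaw 119.18 tool mm [  0.2  -0.7 -14.7] w 0.0599 F [-0.3 -0.3 -0.9] zt [ 0.079  0.02  -0.997]
contact_force: [-1.2, -0.2, 0.2]
pos [ 0.4575  0.1752 -0.017 ] yaw 119.18 tool mm [  0.2  -0.7 -17.1] w 0.0599 F [-1.2 -0.2  0.2] zt [ 0.078  0.02  -0.997]
[ 0.2215  0.3646  2.0657  0.0045  0.6303 -1.8629] pitcherr -0.081 pos [ 0.4575  0.1752 -0.017 ] eff [ -0.  -36.9 -14.8   0.   -0.5  -0. ]
```

```bash
python3 -m inch '[[-0.3,0,0,0,0],[-0.3,0,0,0,0],[-0.3,0,0,0,0],[-0.3,0,0,0,0]]' 40; python3 d.py .4555 .1747 .0
python3 - <<'E'
from rig import manip,eyes
from h import *
s=eyes.get_image("scene");b=(350,150,430,230)
f=cv2.resize(s["frame"][b[1]:b[3],b[0]:b[2]],None,fx=7,fy=7,interpolation=2)[...,::-1]
cv2.imwrite("pics/g7.png",(255*(f/255.)**.5).astype(np.uint8))
E
```

```text
clock: 11.05
position: [0.4575, 0.1752, -0.0168]
ee_rot: [0.029, 0.505, 0.862, 0.029]
contact_force: [0.5, 0.6, -0.9]
width: 0.0371
pos [ 0.4575  0.1752 -0.0168] yaw 119.17 tool mm [  0.1  -0.7 -16.9] w 0.0371 F [ 0.5  0.6 -0.9] zt [ 0.078  0.02  -0.997]
```

View pics/g7.png

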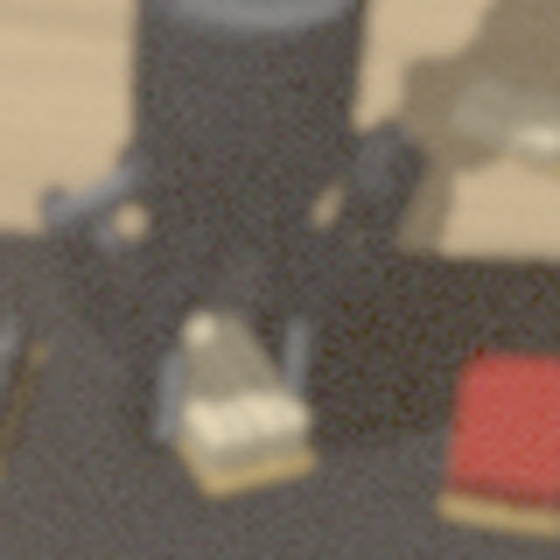

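```bash
python3 -m inch '[[-1,0,0,0,0],[-1,0,0,0,0],[-1,0,0,-10,0],[-1,0,0,-15,0],[-1,0,0,-20,0],[-1,0,0,-20,0],[-1,0,0,-10,0],[-1,0,0,0,0]]' 50; python3 q.py
python3 - <<'E'
from rig import manip,eyes
from h import *
s=eyes.get_image("scene");b=(340,120,440,240)
f=cv2.resize(s["frame"][b[1]:b[3],b[0]:b[2]],None,fx=5,fy=5,interpolation=2)[...,::-1]
cv2.imwrite("pics/g8.png",(255*(f/255.)**.5).astype(np.uint8))
E
```

```text
clock: 11.77
position: [0.449, 0.1731, 0.0587]
ee_rot: [0.026, 0.506, 0.862, 0.026]
contact_force: [0.9, 0.4, -0.2]
width: 0.0368
[ 0.221   0.2429  1.9864  0.0037  0.8382 -1.8621] pitcherr -0.074 pos [0.449  0.1731 0.0587] eff [  0.1 -34.6 -18.7   0.   -0.1   0. ]
```

View pics/g8.png

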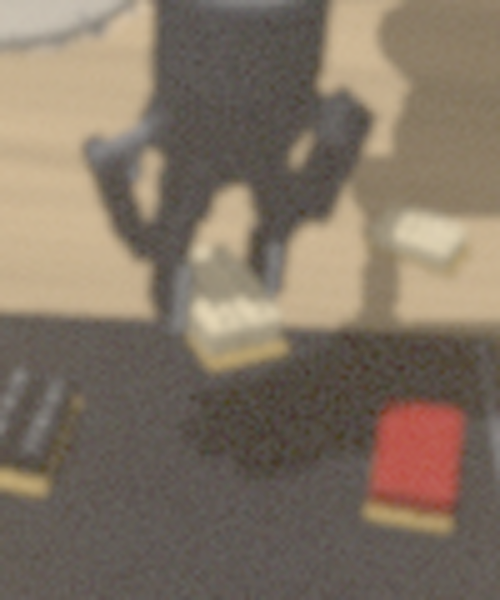

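```bash
python3 -m inch '[[-1,0,0,-18,5],[-1,0,0,-22,5.5],[-1,0,0,-22,5.5],[-1,0,0,-22,5.5],[-1,0,0,-12,5],[-1,0,0,0,0]]'; python3 q.py; python3 d.py .5594 -.2097 .15
```

```text
clock: 12.32
position: [0.4372, 0.17, 0.15]
ee_rot: [0.015, 0.698, 0.716, 0.025]
contact_force: [0.4, 0.8, -0.5]
width: 0.0373
[ 0.2201  0.1299  1.8612  0.0031  1.0923 -1.3772] pitcherr -0.0582 pos [0.4372 0.17   0.15  ] eff [  0.1 -31.6 -22.6   0.    0.    0.6]
pos [0.4372 0.17   0.15  ] yaw 91.46 tool mm [-382.7  112.6    1. ] w 0.0373 F [ 0.4  0.8 -0.5] zt [ 0.056  0.015 -0.998]
```

```bash
python3 -m inch '[[-1,-12,4,0,0],[-1,-24,7,0,0],[-1,-30,9,0,0],[-1,-30,9,0,0],[-1,-30,9,0,0],[-1,-30,9,0,0],[-1,-30,9,0,0],[-1,-30,9,0,0],[-1,-30,9,0,0],[-1,-30,9,0,0],[-1,-30,9,0,0],[-1,-24,7,0,0],[-1,-14,4,0,0],[-1,0,0,0,0],[-1,0,0,0,0]]'; python3 q.py; python3 d.py .5594 -.2097 .10
```

```text
clock: 13.57
position: [0.5478, -0.1825, 0.119]
ee_rot: [-0.002, 0.685, 0.729, 0.017]
contact_force: [-0.4, 1.0, -0.9]
width: 0.0368
[-0.4644  0.3394  1.6514  0.0364  1.146  -2.1121] pitcherr -0.0048 pos [ 0.5478 -0.1825  0.119 ] eff [ -0.9 -43.3 -23.3   0.1  -0.2  -0. ]
pos [ 0.5478 -0.1825  0.119 ] yaw 93.57 tool mm [-28.4   9.5  18.5] w 0.0368 F [-0.4  1.  -0.9] zt [ 0.019  0.027 -0.999]
```

```bash
cat > flat.py <<'E'
from rig import manip
from scipy.spatial.transform import Rotation as R
import numpy as np
f=lambda q:R.from_quat([q[1],q[2],q[3],q[0]])
q=manip.get_state()["ee_rot"]; D=f(q)*f([.029,.505,.862,.029]).inv()
print("pickup normal",D.apply([0,0,1]).round(3))
E
python3 flat.py; python3 -m inch '[[-1,-14,5,0,1],[-1,-14,5,0,0],[-1,0,0,0,0],[-1,0,0,0,0]]'; python3 q.py; python3 d.py .5594 -.2097 .10; python3 flat.py
python3 - <<'E'
from rig import manip,eyes
from h import *
s=eyes.get_image("scene");t=eyes.get_image("top")
o=[cv2.resize(p["frame"][b[1]:b[1]+100,b[0]:b[0]+100],None,fx=4,fy=4,interpolation=2)[...,::-1] for p,b in((s,(160,110)),(t,(385,120)))]
cv2.imwrite("pics/p1.png",np.concatenate(o,1))
E
```

```text
pickup normal [ 0.061 -0.043  0.997]
clock: 13.9
position: [0.5583, -0.2076, 0.1165]
ee_rot: [-0.005, 0.69, 0.724, 0.016]
contact_force: [0.2, 0.0, -0.9]
width: 0.0368
[-0.4953  0.3704  1.6085  0.0376  1.1644 -2.1289] pitcherr 0.0018 pos [ 0.5583 -0.2076  0.1165] eff [ -0.4 -45.3 -23.1   0.1  -0.1  -0. ]
pos [ 0.5583 -0.2076  0.1165] yaw 92.76 tool mm [-2.7  0.7 16.5] w 0.0368 F [ 0.2  0.  -0.9] zt [ 0.015  0.031 -0.999]
pickup normal [ 0.065 -0.048  0.997]
```

View pics/p1.png

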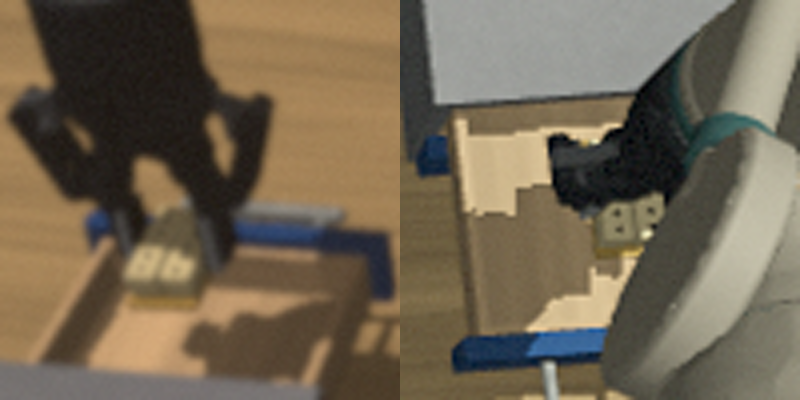

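```bash
python3 -m inch '[[-1,-2,0,10,0],[-1,0,0,15,0],[-1,0,0,12,0],[-1,0,0,8,0],[-1,0,0,0,0],[-1,0,0,0,0]]'; python3 q.py; python3 d.py .5594 -.2097 .056; python3 flat.py
```

```text
clock: 14.5
position: [0.5588, -0.2055, 0.0697]
ee_rot: [-0.004, 0.689, 0.725, 0.017]
contact_force: [1.0, -0.0, -1.0]
width: 0.037
[-0.4921  0.412   1.6721  0.0402  1.0572 -2.1341] pitcherr -0.0003 pos [ 0.5588 -0.2055  0.0697] eff [ -0.  -45.9 -20.7   0.2   0.   -0. ]
pos [ 0.5588 -0.2055  0.0697] yaw 92.96 tool mm [-4.6  0.2 13.6] w 0.037 F [ 1. -0. -1.] zt [ 0.017  0.031 -0.999]
pickup normal [ 0.063 -0.047  0.997]
```

```bash
python3 -m inch '[[-1,-4,0,9,0],[-1,0,0,0,0],[-1,0,0,0,0]]' 25; python3 d.py .5594 -.2097 .0502;  for i in 1 2; do python3 -m inch '[[-1,0,0,3,0],[-1,0,0,0,0]]' 20 >/dev/null;python3 d.py .5594 -.2097 .0502; done; python3 flat.py
```

```text
clock: 14.75
position: [0.5597, -0.2096, 0.0606]
ee_rot: [-0.004, 0.688, 0.725, 0.017]
contact_force: [-0.4, -0.5, 0.3]
width: 0.0367
pos [ 0.5597 -0.2096  0.0606] yaw 93.01 tool mm [-0.4 -0.5 10.4] w 0.0367 F [-0.4 -0.5  0.3] zt [ 0.018  0.03  -0.999]
pos [ 0.5601 -0.2099  0.0579] yaw 92.99 tool mm [ 0.  -0.9  7.7] w 0.0369 F [-0.7  0.8 -0. ] zt [ 0.019  0.029 -0.999]
pos [ 0.5605 -0.2101  0.0551] yaw 92.98 tool mm [ 0.3 -1.2  4.8] w 0.0369 F [-0.3 -0.1 -1. ] zt [ 0.02   0.029 -0.999]
pickup normal [ 0.06  -0.045  0.997]
```

```bash
for i in 1 2 3 4; do python3 -m inch '[[-1,0,0,1.5,0],[-1,0,0,0,0]]' 20 >/dev/null;python3 d.py .5594 -.2097 .0502; done; python3 flat.py
```

```text
pos [ 0.5607 -0.2101  0.0536] yaw 92.98 tool mm [ 0.4 -1.4  3.4] w 0.0365 F [-0.1 -0.2 -0.9] zt [ 0.021  0.029 -0.999]
pos [ 0.5611 -0.2103  0.0526] yaw 92.99 tool mm [ 0.6 -1.8  2.4] w 0.0368 F [-0.3  0.5  0.2] zt [ 0.022  0.028 -0.999]
pos [ 0.5621 -0.2103  0.0526] yaw 92.99 tool mm [ 0.6 -2.7  2.3] w 0.0371 F [-0.4 -0.2 -0.2] zt [ 0.024  0.027 -0.999]
pos [ 0.5631 -0.2103  0.0524] yaw 92.99 tool mm [ 0.7 -3.7  2.1] w 0.0373 F [0.5 0.7 0.4] zt [ 0.027  0.027 -0.999]
pickup normal [ 0.054 -0.043  0.998]
```

```bash
for i in 1 2 3; do python3 -m inch '[[-1,0,-0.5,3,0]]' 20 >/dev/null;python3 d.py .5594 -.2097 .0502; done; python3 flat.py
python3 - <<'E'
from rig import manip,eyes
from h import *
s=eyes.get_image("scene");t=eyes.get_image("top")
o=[cv2.resize(p["frame"][b[1]:b[1]+80,b[0]:b[0]+80],None,fx=5,fy=5,interpolation=2)[...,::-1] for p,b in((s,(170,150)),(t,(390,130)))]
cv2.imwrite("pics/p2.png",np.concatenate(o,1))
E
```

```text
pos [ 0.564  -0.2103  0.051 ] yaw 92.99 tool mm [ 0.8 -4.6  0.7] w 0.0371 F [-1.5  3.8 14.9] zt [ 0.03   0.026 -0.999]
pos [ 0.5659 -0.2102  0.0504] yaw 92.96 tool mm [ 0.8 -6.5 -0. ] w 0.0368 F [-1.1  6.1 20.2] zt [ 0.036  0.026 -0.999]
pos [ 0.5682 -0.2101  0.0504] yaw 92.94 tool mm [ 0.8 -8.7 -0.2] w 0.0368 F [-1.7  4.7 17.2] zt [ 0.042  0.025 -0.999]
pickup normal [ 0.038 -0.042  0.998]
```

View pics/p2.png

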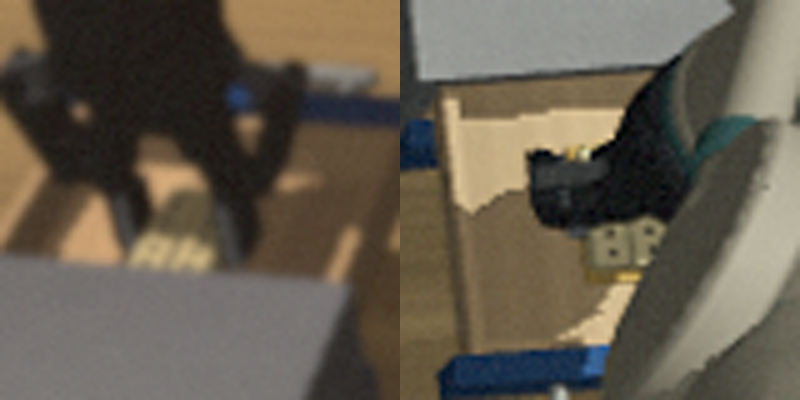

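```bash
python3 -m inch '[[-1,0,0,0,0],[0.0,0,0,0,0],[0.15,0,0,0,0],[0.3,0,0,0,0],[0.4,0,0,0,0],[0.4,0,0,0,0]]'; python3 d.py .5594 -.2097 .0502
python3 -m inch '[[0.4,0,0,-8,0],[0.4,0,0,-15,0],[0.4,0,0,-20,0],[0.4,0,0,-20,0],[0.4,0,0,-20,0],[0.4,0,0,-20,0],[0.4,0,0,0,0]]';python3 d.py .40 -.2175 .16
python3 - <<'E'
from rig import manip,eyes
from h import *
s=eyes.get_image("scene");t=eyes.get_image("top")
o=[cv2.resize(p["frame"][b[1]:b[1]+80,b[0]:b[0]+80],None,fx=5,fy=5,interpolation=2)[...,::-1] for p,b in((s,(170,150)),(t,(390,130)))]
cv2.imwrite("pics/p3.png",np.concatenate(o,1))
E
```

```text
clock: 16.6
position: [0.5687, -0.2101, 0.0498]
ee_rot: [0.007, 0.689, 0.725, 0.024]
contact_force: [-0.3, -0.4, 0.3]
width: 0.0597
pos [ 0.5687 -0.2101  0.0498] yaw 92.96 tool mm [ 0.9 -9.2 -0.8] w 0.0597 F [-0.3 -0.4  0.3] zt [ 0.043  0.024 -0.999]
clock: 17.18
position: [0.5617, -0.2124, 0.1555]
ee_rot: [0.003, 0.689, 0.725, 0.022]
contact_force: [1.3, -0.2, 0.3]
width: 0.0596
pos [ 0.5617 -0.2124  0.1555] yaw 92.92 tool mm [   3.2 -161.5  -10.3] w 0.0596 F [ 1.3 -0.2  0.3] zt [ 0.035  0.028 -0.999]
```

View pics/p3.png

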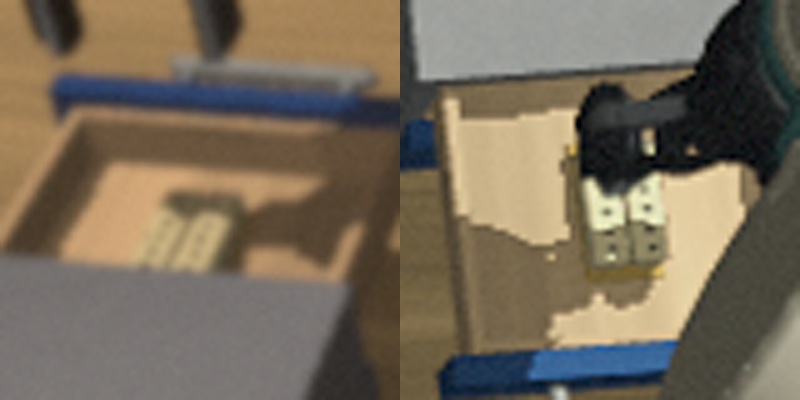

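```bash
python3 -m inch '[[-1,0,-20,0,0],[-1,0,-28,0,0],[-1,0,-28,0,0],[-1,0,-28,0,0],[-1,0,-28,0,0],[-1,0,-20,0,0],[-1,0,-10,0,0],[-1,0,0,0,0],[-1,0,0,0,0]]';python3 q.py; python3 d.py .40 -.2175 .05
python3 - <<'E'
from rig import manip,eyes,mark_of
from h import *
s=eyes.get_image("scene");t=eyes.get_image("top")
for n,z in(("parts_drawer0_handle",.088),("drawer_floor",.07),("cream_pickup_center",.08)):
  for p in(s,t):
    print(n,[(np.round(m["point"],1),round(m["confidence"],2),back(p,m["point"][::-1],z).round(4)[0]) for m in mark_of(p,n)])
o=[cv2.resize(p["frame"][b[1]:b[1]+110,b[0]:b[0]+110],None,fx=3.6,fy=3.6,interpolation=2)[...,::-1] for p,b in((s,(160,120)),(t,(390,130)))]
cv2.imwrite("pics/p4.png",np.concatenate(o,1))
E
```

```text
clock: 18.03
position: [0.3859, -0.2136, 0.1342]
ee_rot: [-0.011, 0.689, 0.725, 0.021]
contact_force: [0.0, 0.1, -0.5]
width: -0.0001
[-0.7009  0.1428  1.8891  0.0468  1.1289 -2.3434] pitcherr 0.0191 pos [ 0.3859 -0.2136  0.1342] eff [ -0.2 -30.9 -20.8   0.1   0.3  -0. ]
pos [ 0.3859 -0.2136  0.1342] yaw 92.96 tool mm [-8.3 12.6 84.1] w -0.0001 F [ 0.   0.1 -0.5] zt [ 0.013  0.044 -0.999]
parts_drawer0_handle [(array([163.2, 224. ]), 0.87, array([ 0.443 , -0.2157,  0.088 ]))]
parts_drawer0_handle [(array([219.6, 442.8]), 0.94, array([ 0.4507, -0.2211,  0.088 ]))]
drawer_floor [(array([209.6, 204.8]), 0.7, array([ 0.5927, -0.2081,  0.07  ]))]
drawer_floor [(array([160.4, 435.2]), 0.94, array([ 0.5992, -0.2202,  0.07  ]))]
cream_pickup_center [(array([196.9, 206.2]), 0.75, array([ 0.562 , -0.2153,  0.08  ])), (array([195.1, 474.4]), 0.53, array([0.4578, 0.3803, 0.08  ])), (array([164.8, 422.5]), 0.46, array([0.3603, 0.2666, 0.08  ]))]
cream_pickup_center [(array([303.8, 233.7]), 0.85, array([0.2736, 0.2645, 0.08  ])), (array([255.9, 188.8]), 0.85, array([0.3836, 0.371 , 0.08  ])), (array([169.1, 433.4]), 0.69, array([ 0.5747, -0.2112,  0.08  ])), (array([217.8, 443.3]), 0.19, array([ 0.4559, -0.225 ,  0.08  ]))]
```

View pics/p4.png

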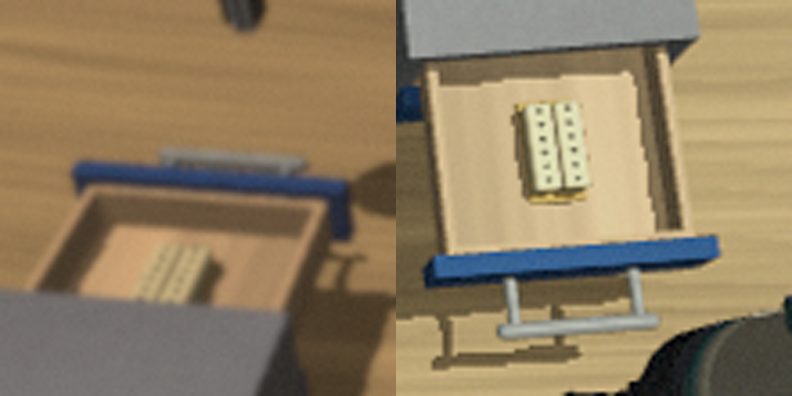

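```bash
python3 -m inch '[[-1,-5,5,15,0],[-1,0,0,20,0],[-1,0,0,20,0],[-1,0,0,15,0],[-1,0,0,6,0],[-1,0,0,0,0],[-1,0,0,0,0]]';python3 q.py; python3 d.py .40 -.2185 .055
python3 - <<'E'
from rig import manip,eyes
from h import *
s=eyes.get_image("scene");t=eyes.get_image("top")
o=[cv2.resize(p["frame"][b[1]:b[1]+80,b[0]:b[0]+80],None,fx=5,fy=5,interpolation=2)[...,::-1] for p,b in((s,(180,110)),(t,(400,170)))]
cv2.imwrite("pics/p5.png",np.concatenate(o,1))
E
```

```text
clock: 19.02
position: [0.3979, -0.2172, 0.0577]
ee_rot: [-0.007, 0.687, 0.726, 0.021]
contact_force: [0.5, 0.2, 0.3]
width: -0.0002
[-0.6899  0.2453  1.9838  0.0531  0.9234 -2.3485] pitcherr 0.0109 pos [ 0.3979 -0.2172  0.0577] eff [ -0.  -32.9 -17.8   0.2   0.1  -0. ]
pos [ 0.3979 -0.2172  0.0577] yaw 93.21 tool mm [-1.5  2.   2.7] w -0.0002 F [0.5 0.2 0.3] zt [ 0.019  0.039 -0.999]
```

View pics/p5.png

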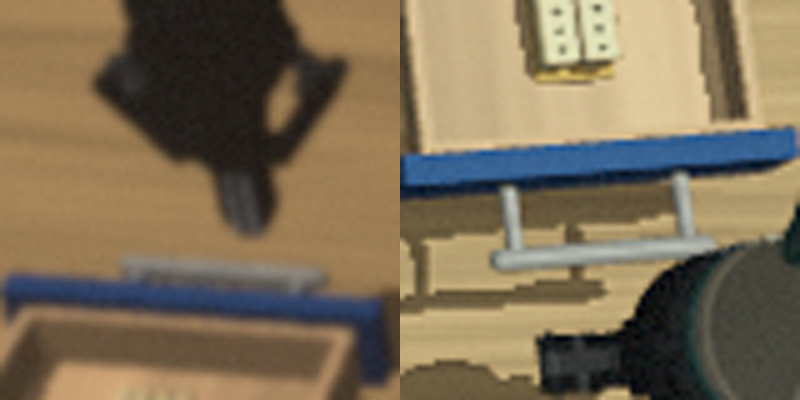

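```bash
python3 - <<'E'
from rig import eyes
from h import *
s=eyes.get_image("scene")
for z in(.04,.05,.06,.07,.08,.09,.1): print(z,back(s,[[228.5,156]],z).round(4))
E
```

```text
0.04 [[ 0.348  -0.2464  0.04  ]]
0.05 [[ 0.3613 -0.2399  0.05  ]]
0.06 [[ 0.3746 -0.2335  0.06  ]]
0.07 [[ 0.3879 -0.227   0.07  ]]
0.08 [[ 0.4012 -0.2205  0.08  ]]
0.09 [[ 0.4146 -0.214   0.09  ]]
0.1 [[ 0.4279 -0.2075  0.1   ]]
```

```bash
python3 -m inch '[[-1,-1,0,8,0],[-1,0,0,7,0],[-1,0,0,0,0]]';python3 d.py .42 -.2185 .042; python3 -m inch '[[-1,0,6,0,0],[-1,0,8,0,0],[-1,0,8,0,0],[-1,0,8,0,0],[-1,0,8,0,0],[-1,0,0,0,0]]';python3 d.py .42 -.2185 .042
python3 - <<'E'
from rig import manip,eyes
from h import *
s=eyes.get_image("scene");t=eyes.get_image("top")
o=[cv2.resize(p["frame"][b[1]:b[1]+80,b[0]:b[0]+80],None,fx=5,fy=5,interpolation=2)[...,::-1] for p,b in((s,(180,110)),(t,(400,150)))]
cv2.imwrite("pics/p6.png",np.concatenate(o,1))
E
```

```text
clock: 19.42
position: [0.4003, -0.2195, 0.0444]
ee_rot: [-0.003, 0.687, 0.726, 0.021]
contact_force: [0.5, 0.4, -0.5]
width: -0.0
pos [ 0.4003 -0.2195  0.0444] yaw 93.21 tool mm [-0.1 19.6  2.9] w -0.0 F [ 0.5  0.4 -0.5] zt [ 0.025  0.034 -0.999]
clock: 19.92
position: [0.4424, -0.2175, 0.0454]
ee_rot: [-0.003, 0.687, 0.726, 0.021]
contact_force: [0.3, -0.2, 0.0]
width: 0.0001
pos [ 0.4424 -0.2175  0.0454] yaw 93.18 tool mm [  0.1 -22.5   2.8] w 0.0001 F [ 0.3 -0.2  0. ] zt [ 0.025  0.034 -0.999]
```

View pics/p6.png

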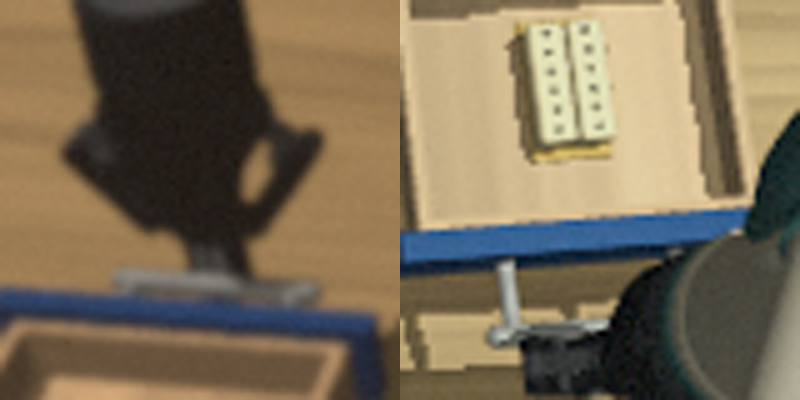

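```bash
python3 -m inch '[[-1,0,6,0,0],[-1,0,8,0,0],[-1,0,8,0,0],[-1,0,8,0,0],[-1,0,8,0,0],[-1,0,8,0,0],[-1,0,6,0,0],[-1,0,3,0,0]]';python3 d.py .56 -.212 .044
```

```text
clock: 20.68
position: [0.4986, -0.2131, 0.0456]
ee_rot: [-0.005, 0.687, 0.726, 0.02]
contact_force: [-1.5, -0.5, 0.1]
width: 0.0
pos [ 0.4986 -0.2131  0.0456] yaw 93.17 tool mm [-2.4 61.3  2.8] w 0.0 F [-1.5 -0.5  0.1] zt [ 0.019  0.036 -0.999]
```

```bash
python3 -m inch '[[-1,0,5,0,0],[-1,0,7,0,0],[-1,0,7,0,0],[-1,0,7,0,0],[-1,0,7,0,0],[-1,0,6,0,0],[-1,0,4,0,0],[-1,0,2,0,0]]';python3 d.py .56 -.212 .044
python3 - <<'E'
from rig import manip,eyes
from h import *
s=eyes.get_image("scene");t=eyes.get_image("top")
o=[cv2.resize(p["frame"][b[1]:b[1]+80,b[0]:b[0]+80],None,fx=5,fy=5,interpolation=2)[...,::-1] for p,b in((s,(180,130)),(t,(390,120)))]
cv2.imwrite("pics/p7.png",np.concatenate(o,1))
E
```

```text
clock: 21.35
position: [0.5487, -0.2101, 0.0462]
ee_rot: [-0.006, 0.687, 0.726, 0.02]
contact_force: [-0.8, -0.5, -1.2]
width: -0.0002
pos [ 0.5487 -0.2101  0.0462] yaw 93.18 tool mm [-2.6 11.2  2.4] w -0.0002 F [-0.8 -0.5 -1.2] zt [ 0.018  0.036 -0.999]
```

View pics/p7.png

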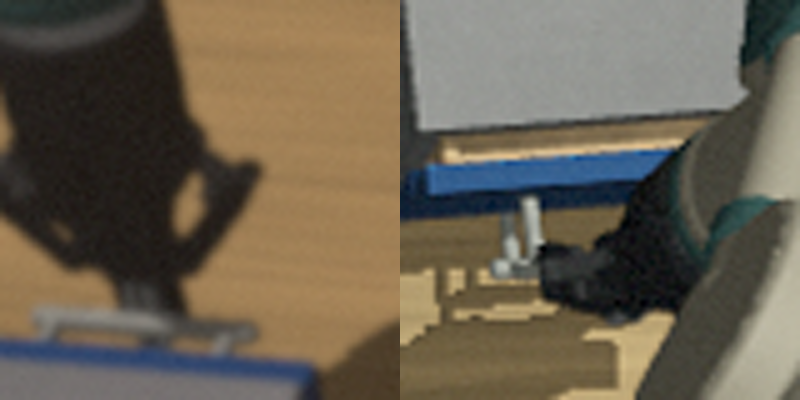

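```bash
for i in 1 2 3 4 5; do python3 -m inch '[[-1,0,3,0,0]]'>/dev/null; python3 d.py .56 -.212 .044; done
```

```text
pos [ 0.551  -0.2097  0.0464] yaw 93.18 tool mm [-2.8  8.8  2.4] w -0.0001 F [-2.1 -1.8 -0.7] zt [ 0.018  0.037 -0.999]
pos [ 0.5539 -0.2095  0.0465] yaw 93.17 tool mm [-2.9  5.9  2.5] w 0.0002 F [-1.6 -0.3 -0. ] zt [ 0.018  0.037 -0.999]
pos [ 0.5567 -0.2094  0.0465] yaw 93.16 tool mm [-2.9  3.1  2.4] w 0.0 F [-1.4  0.3  0.7] zt [ 0.017  0.037 -0.999]
pos [ 0.5596 -0.2092  0.0465] yaw 93.16 tool mm [-2.9  0.2  2.4] w -0.0001 F [-1.9 -1.8  0. ] zt [ 0.017  0.037 -0.999]
pos [ 0.5618 -0.2091  0.0464] yaw 93.17 tool mm [-2.9 -2.   2.3] w 0.0 F [-9.3 -1.9  2.3] zt [ 0.014  0.037 -0.999]
```

```bash
for i in 1 2; do python3 -m inch '[[-1,0,3,0,0]]'>/dev/null; python3 d.py .56 -.212 .044; done
```

```text
pos [ 0.5616 -0.2091  0.0464] yaw 93.25 tool mm [-2.9 -1.8  2.2] w -0.0003 F [-12.6  -2.6   8.8] zt [ 0.007  0.037 -0.999]
pos [ 0.5612 -0.2091  0.0465] yaw 93.31 tool mm [-2.9 -1.4  2.4] w -0.0003 F [-8.2 -2.4  5.8] zt [-0.     0.037 -0.999]
```

```bash
python3 -m inch '[[-1,0,3,0,0],[-1,0,-4,0,0],[-1,0,-10,0,0],[-1,0,-20,0,0],[-1,0,-30,0,0],[-1,0,-30,0,0],[-1,0,-30,-10,0],[-1,0,-20,-20,0],[-1,0,-10,-20,0],[-1,20,0,-20,0],[-1,30,0,-20,0],[-1,30,0,0,0],[-1,30,0,0,0],[-1,0,0,0,0],[-1,0,0,0,0]]'
python3 - <<'E'
from rig import manip,eyes
from h import *
s=eyes.get_image("scene");t=eyes.get_image("top")
o=[cv2.resize(p["frame"][b[1]:b[1]+110,b[0]:b[0]+110],None,fx=3.6,fy=3.6,interpolation=2)[...,::-1] for p,b in((s,(150,130)),(t,(380,90)))]
cv2.imwrite("pics/p8.png",np.concatenate(o,1)); cv2.imwrite("pics/t8.png",t["frame"][...,::-1])
E
```

```text
clock: 23.28
position: [0.3963, -0.1074, 0.1457]
ee_rot: [-0.006, 0.689, 0.725, 0.018]
contact_force: [0.9, 0.3, -0.6]
width: -0.0001
```

View pics/p8.png

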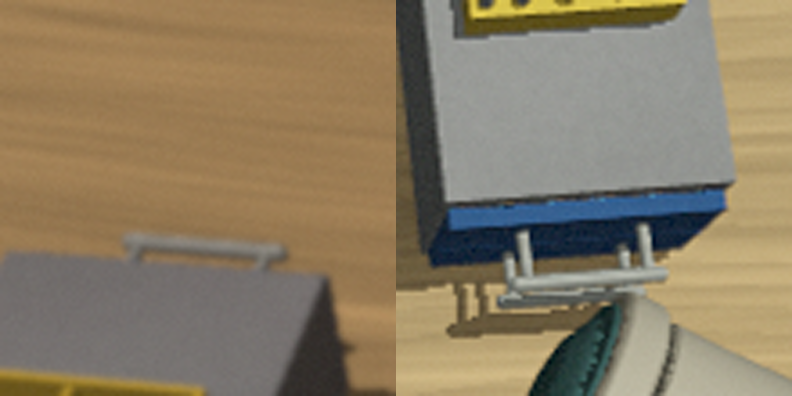

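View pics/t8.png

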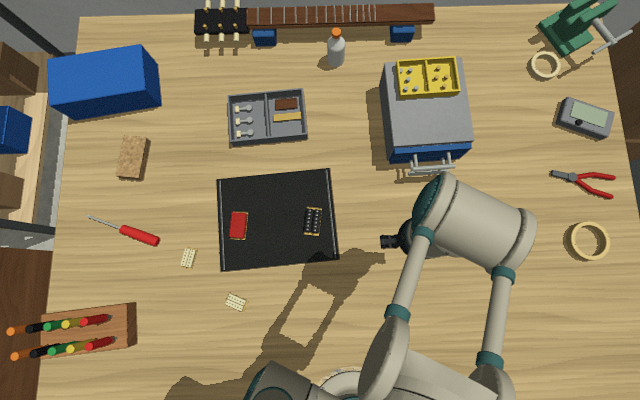

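```bash
python3 - <<'E'
from rig import eyes
from h import *
t=eyes.get_image("top");s=eyes.get_image("scene")
g=lambda x,y:[380+(x-396)/3.6-.5,90+y/3.6-.5]
print(back(t,[g(515,284),g(664,273)],.088).mean(0),back(t,[g(500,301),g(642,292)],.040).mean(0))
f=cv2.resize(t["frame"][130:180,380:480],None,fx=8,fy=8,interpolation=2)[...,::-1];cv2.imwrite("pics/p9.png",f)
E
```

```text
[ 0.57816397 -0.20906207  0.088     ] [ 0.57836598 -0.208609    0.04      ]
```

View pics/p9.png

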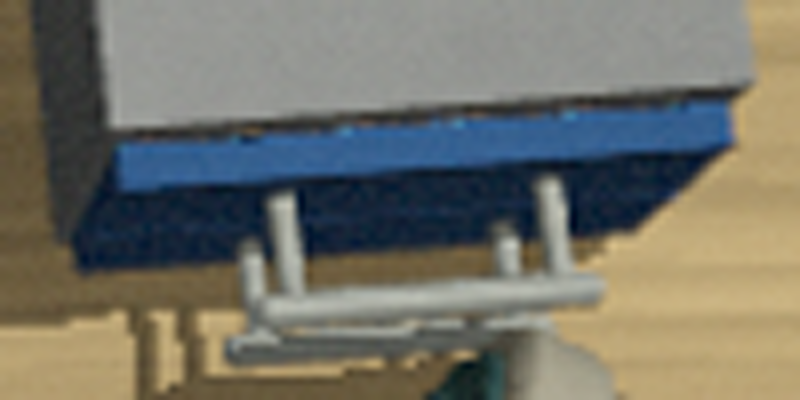

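The upper bar's x (0.5782) matches the bar of the shut lower drawer (0.5784), so the drawer is fully shut. Handing the job in.

```bash
python3 -c "
from rig import manip
print(manip.get_state()['clock'],manip.sign_off())"
```

```text
the job is handed in; nothing more can be done
23.4833 None
```

The cream pickup is in the upper drawer and the drawer is shut; I handed the job in at 23.5 s of the 53 s allowed. I gripped the pickup across its 38 mm width and set it on the drawer floor. After letting go, I pushed the handle bar until the drawer met its stop, at about 13 N, and backed the arm away.

**Checks that agreed:**
- Pictures after release showed the pickup flat, poles up, on the drawer floor.
- After closing, the upper bar lies at x = 0.5782 m and the shut lower drawer's bar at 0.5784 m, so they line up.
- The black and red pickups are still on the mat, and the robot is touching nothing.

**Checks that disagreed:**
- **Fingertip height:** the fingertips showed about 25–30 mm behind the reported TCP, more than the stated geometry gives. I set the grasp and push heights by the pictures and force readings instead.
- **Tool tilt:** the tool drifted up to about 4.6° from vertical during the moves, so the pickup was still tilted about 3° when I let go, after touching down with about 20 N of force. The rear end may have dropped 1–2 mm on release.
- **Drawer position:** the top camera suggested the drawer shifted by a few mm while I was setting the pickup down; the scene camera did not show it.
- **After shutting:** the pickup cannot be seen inside the closed drawer. I closed it slowly, but its final position in there is unchecked.

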